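# Pop open the touch-latch tape bin

### The arm

A 6-joint arm with a two-finger parallel gripper is mounted at the origin on the work surface. World frame = base frame: x ahead of the robot, y to its left, z up, the work surface at z = 0. Lengths are in mm, angles in rad, forces in N, time in s.
With the tool pointing down it reaches from about 275 to 1000 mm from the base axis. Payload 8.4 kg.
Tool frame: the origin (TCP) lies at the centre of the arm's flange, where the gripper is bolted on; the fingertips stand r.tip_extent ahead of it and the grasp point (between the pads) lies 155 mm ahead of it (r.tip_extent is the distance from the TCP to the fingertips, in mm); z points along the fingers, y is the direction in which the jaws open and shut (so a half turn about z gives the same grasp; the last joint's range is limited). The gripper opens to 85 mm and grips with 20 to 120 N. Pads are 22 mm wide; open, the fingers measure 114 mm over their backs; the gripper's body (76 mm by 85 mm) begins 54 mm behind the grasp point. The pads swing forward as they close: fully open they stand 13 mm farther back than shut.
Start: joints at [-1.308, 0.353, 1.633, -0, 1.155, -0.002], TCP at [163.571, -603.22, 404.681] pointing down, gripper open.
Joint ranges: [-2.63, 2.63], [-0.92, 2.1], [0.06, 2.66], [-1.3, 4.44], [0, 2.69], [-3.02, 3.02]. Speed limits (rad/s): [2.22, 2.22, 2.79, 3.14, 3.14, 3.14].

### API

Orientations are given as [roll, pitch, yaw] about the fixed x, y, z axes, in that order (R = Rz(yaw) Ry(pitch) Rx(roll)).
In Python, from rig import sense, grab_frame, job, r gives the robot as it stands. The module is installed in compiled form; this text tells all that it offers.
- The arm moves only by the shell command python3 -m creep 'ROWS' [FORCE]. ROWS is JSON, a list of rows, each a list of 7 numbers: the turn, a rotation vector about the tool's x, y, z in rad, then the shift along the tool's x, y, z in mm, then the closure, from 0 (fully open) to 1 (shut). In form: [[wx, wy, wz, dx, dy, dz, fingers], ...]. A call has 1 to 10 rows; each row shifts and turns the pose as measured when the row begins, along the tool's axes as they then stand; what a row does not reach is not made up. A row lasts 1/12 s, in which the tool goes at most 41.7 mm and 7.16 degrees, less where a joint would pass 70% of its speed; a pose out of reach is approached as far as the arm can. A call with a gripper value outside its range is refused whole. The fingers move at their own pace and stop on an object; FORCE is the grip in N (left out, the last holds). Time passes only in rows, so rows that do not move let the fingers close. It gives the time, the measured TCP pose, the force and the opening at its end, in the units of the state.
- sense(): the state, without advancing time (a new reading comes with each control period).
- grab_frame(name): name is "side" or "top" or "wrist"; returns a dict with "color" (400x640x3 uint8, red, green, blue), "mtx" (3x3 intrinsics, pixels), "T" (4x4, takes a point from camera to world coordinates). Camera axes: x right, y down, z forward; pixel columns grow to the right and rows downward; lengths in mm; the calibration is good to about 2 mm. A picture is of the moment at which its call begins. There is no depth.
- job.sign_off(): hands the job in, once; it reports no verdict.
The state is a dict: "clock": time; "qpos": joint angles; "qvel": joint speeds; "joint_efforts": joint torques, N m; "eef_pos": TCP position; "tcp_rot": TCP orientation; "contact_force": force on the tool from outside, world axes, zero at the start; "wrist_torque": the same for the moment, N m; "opening": opening from 0.0 (shut) to 1.0 (fully open).
Only numpy, scipy, OpenCV 4.12 (cv2) and the standard library are available. Lean on these libraries where they do the work, as an engineer would, in place of code of your own. Each camera call takes 0.05 s, during which the arm holds its last target.

### The job

Open the bin with the orange lid so that the packer can reach the tape in it: gently press the lid down at its white dot until the catch lets go, take the finger away and let the lid spring ajar, then push its raised front edge up and over with the fingertips until the lid rests fully back by itself. Leave the grey-lidded bin shut, and leave everything else on the bench where it is.

Things in the scene. Friction and masses are not known exactly. Their poses are not given: they have to be found in the camera images.
- bin_orange: Grey plastic parts bin with the orange lid, fixed to the bench: 200 mm deep (its x), 150 mm wide (its y), 110 mm high, walls 5 mm. Origin at the centre of its underside; its x axis points from the front rim (robot side) to the hinge side, z up.
- bin_grey: Grey plastic parts bin with the grey lid, fixed to the bench: 200 mm deep (its x), 150 mm wide (its y), 110 mm high, walls 5 mm. Origin at the centre of its underside; its x axis points from the front rim (robot side) to the hinge side, z up.
- lid_orange (a joint): Angle in rad of the orange lid about its hinge at the bin's far rim: 0 latched, its top 2 mm above the rim; negative pushed in (end stop -0.045); about +0.85 ajar; above that the front edge goes up and over to the far side, end stop 1.85. Swings almost freely above 0.85: let go short of upright it drops back to about 0.85, past upright it falls to the end stop and stays.
- lid_grey (a joint): Angle in rad of the grey lid about its hinge at the bin's far rim: 0 latched, its top 2 mm above the rim; negative pushed in (end stop -0.045); about +0.85 ajar; above that the front edge goes up and over to the far side, end stop 1.85. Same latch; stays shut in this task.
- orange_press (a point): Top face of the orange lid, centre of the white 22 mm dot, 144 mm from the hinge axis and 40 mm from the lid's front edge. Moves with the lid. Touch latch: push it in about 4 mm here (4 to 5 N; end stop at 6 mm) to free the catch; when the finger goes away a spring plunger raises the lid to about 0.85 rad within a second.
- orange_edge (a point): Middle of the front (free) edge of the orange lid, half-way through its 8 mm thickness, 184 mm from the hinge axis; the lid is 136 mm wide, of smooth slippery plastic. A small steel strike hangs 25 mm under the lid near its -y corner, clear of the middle. Moves with the lid.
- orange_hinge (a point): Point on the orange lid's hinge axis, in the middle of the bin's width, 92 mm behind the bin's centre and 108 mm above the bench (fixed). Its x axis is the bin's x axis.
- grey_press (a point): Centre of the white dot on the grey lid, as on the orange one.
- tape_roll: Bystander: roll of pale yellow tape lying flat, 72 mm across, 48 mm high; origin at the centre of its underside.
- wrap_roll: Bystander: standing roll of pale stretch film, 90 mm across, 148 mm high, green core on top; origin at the centre of its underside.
- spray_can: Bystander: yellow can with a blue cap, 60 mm across, about 170 mm high; origin at the centre of its underside.
- carton: Bystander: small closed cardboard carton 100 x 75 x 60 mm (x, y, z); origin at the centre of its underside.
- tape_gun: Bystander: hand tape dispenser lying flat, about 165 mm long along its x, 32 mm high; origin under the middle of its grey handle.
- trim_strip: Bystander: long black plastic car trim, 45 x 480 mm (x, y), 28 mm high, lying behind the bins; origin at the centre of its underside.

How it is judged:
By the outcome, as a careful person would: the job done as asked, in the order asked, and still so for the second after the job is handed in, with the robot touching nothing.
It also fails if it takes over 51 s, if anything falls off the work surface, if the arm or the gripper's body presses on something with over 40 N, if the wrist force passes 120 N, or if a joint passes its speed limit or range.

## Working session

There is one attempt and no reset: what is moved stays moved. The work goes in short steps, Python scripts to look and compute and a shell command to move; the robot and the scene stay as the last step left them, time stands still between calls to the robot, and variables do not carry over. Pictures are saved under pics/ and viewed, and the job is handed in when it is done.

```bash
mkdir -p pics; ls; python3 - <<'E'
from rig import sense,grab_frame,r
import cv2
s=sense();print(s, r.tip_extent)
for n in("side","top","wrist"):
    f=grab_frame(n);cv2.imwrite(f"pics/{n}0.png",f["color"][:,:,::-1]);print(n,f["mtx"].tolist(),f["T"].round(3).tolist())
E
```

```text
pics
{'clock': 0.0, 'qpos': array([-1.30843042e+00,  3.53670085e-01,  1.63417349e+00, -3.85029694e-05,
        1.15519742e+00, -2.38231011e-03]), 'qvel': array([-7.61711472e-04,  4.49694514e-04,  1.36791044e-05, -1.35211218e-03,
       -1.13231698e-03, -3.22319097e-04]), 'joint_efforts': array([-2.91972181e-03, -6.05268717e+01, -3.42062581e+01, -2.36611195e-04,
        9.42207291e-03,  7.49379780e-06]), 'eef_pos': array([ 163.48174083, -602.9821582 ,  403.93096585]), 'tcp_rot': array([-3.14014423e+00,  3.17523504e-05,  2.64763812e-01]), 'contact_force': array([ 0.2041231 , -0.30005194,  0.75417   ]), 'wrist_torque': array([-0.02931978,  0.00943577,  0.05487289]), 'opening': 0.9983725617789861} 173.4
side [[395.54359193337467, 0.0, 318.2531976287458], [0.0, 395.54359193337467, 200.4730233392308], [0.0, 0.0, 1.0]] [[-0.939, -0.216, 0.268, 207.107], [-0.344, 0.553, -0.759, 1034.793], [0.016, -0.805, -0.593, 899.395], [0.0, 0.0, 0.0, 1.0]]
top [[420.4777511845494, 0.0, 317.1761005595939], [0.0, 420.4777511845494, 199.71853376243072], [0.0, 0.0, 1.0]] [[-0.01, -0.985, 0.172, 351.858], [-1.0, 0.011, 0.009, -13.128], [-0.011, -0.172, -0.985, 1286.052], [0.0, 0.0, 0.0, 1.0]]
wrist [[302.3891629926522, 0.0, 322.5706174472628], [0.0, 302.3891629926522, 204.1997499693179], [0.0, 0.0, 1.0]] [[0.263, -0.926, -0.272, 231.984], [-0.965, -0.252, -0.073, -583.936], [-0.001, 0.282, -0.96, 373.25], [0.0, 0.0, 0.0, 1.0]]
```

View pics/top0.png

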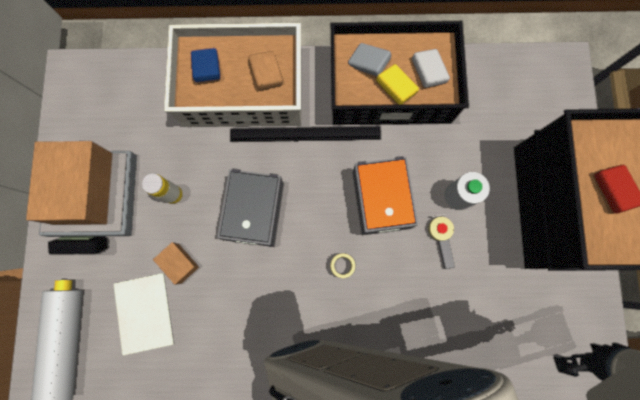

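View pics/side0.png

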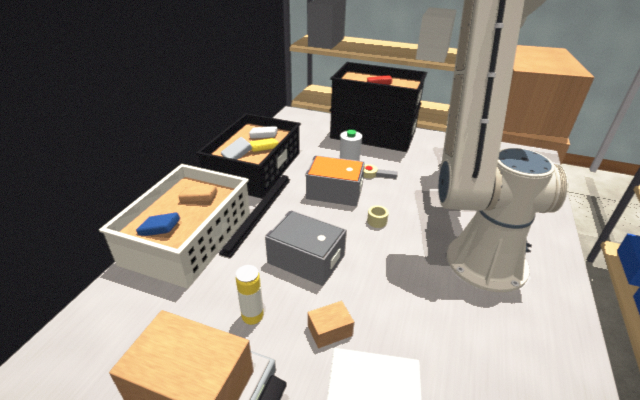

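The top view shows the orange lid at about (385,195) with its white dot at (389,212). The tape roll is at (342,266), the tape gun at (443,240) and the wrap roll at (473,190). I'll enlarge this area.

```bash
python3 - <<'E'
import cv2
a=cv2.imread("pics/top0.png")[145:285,320:500];cv2.imwrite("pics/topc.png",cv2.resize(a,None,fx=4,fy=4,interpolation=cv2.INTER_CUBIC))
a=cv2.imread("pics/side0.png")[120:240,280:420];cv2.imwrite("pics/sidec.png",cv2.resize(a,None,fx=5,fy=5,interpolation=cv2.INTER_CUBIC))
E
```

```text
(no output)
```

View pics/topc.png

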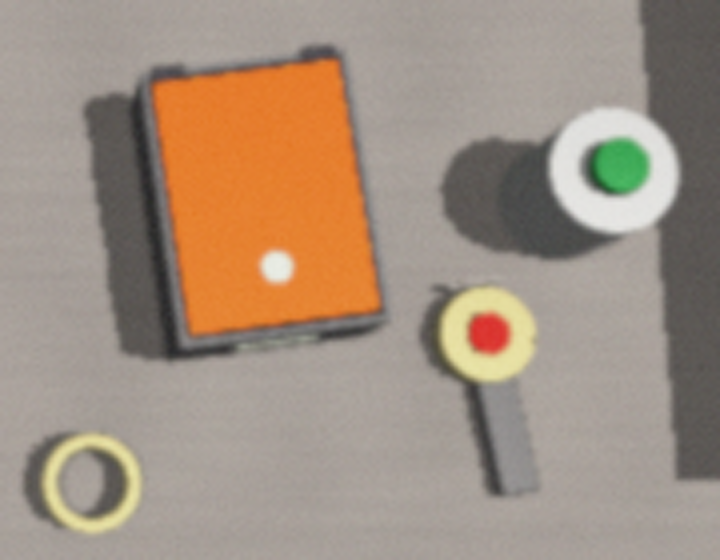

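View pics/sidec.png

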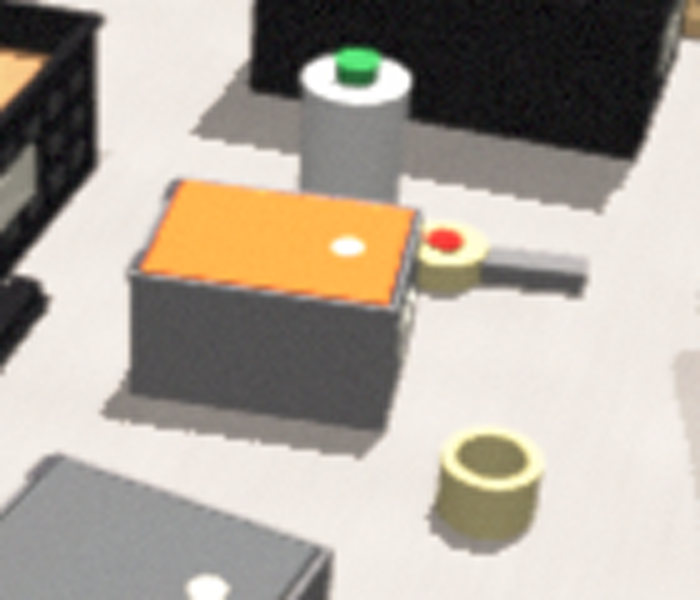

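```bash
cat > h.py <<'E'
import numpy as np
from rig import sense,grab_frame
from scipy.spatial.transform import Rotation as Ro
def ray(f,u,v,z):
    d=f["T"][:3,:3]@np.linalg.inv(f["mtx"])@[u,v,1];o=f["T"][:3,3]
    return o+d*(z-o[2])/d[2]
def proj(f,p):
    q=np.linalg.inv(f["T"])@np.r_[p,1];q=f["mtx"]@q[:3];return q[:2]/q[2]
def pose():
    s=sense();return s["eef_pos"],Ro.from_euler("xyz",s["tcp_rot"]).as_matrix()
E
python3 - <<'E'
from h import *
f=grab_frame("top");c=lambda x,y:(320+(x+.5)/4-.5,145+(y+.5)/4-.5)
for n,p,z in[("dot",(277,267),112),("FL",(190,337),112),("FR",(383,313),112),("BL",(152,82),112),("BR",(342,58),112),("tape",(91,483),48),("gun",(489,333),32),("gunhandle",(508,440),32),("wrap",(615,170),148)]:
    print(n,ray(f,*c(*p),z).round(1))
g=grab_frame("side");c=lambda x,y:(280+(x+.5)/5-.5,120+(y+.5)/5-.5)
print("dot side",ray(g,*c(347,246),112))
E
```

```text
dot [ 521.6 -203.4  112. ]
FL [ 472.8 -140.8  112. ]
FR [ 488.2 -276.2  112. ]
BL [ 656.7 -119.1  112. ]
BR [ 672.8 -256.   112. ]
tape [373.8 -72.7  48. ]
gun [ 481.6 -372.3   32. ]
gunhandle [ 402.3 -381.4   32. ]
wrap [ 581.1 -432.2  148. ]
dot side [ 523.83262202 -204.51125411  112.        ]
```

```bash
python3 -m creep '[[0,0,0.075,0,0,0,1],[0,0,0.075,0,0,0,1],[0,0,0,20,-18,0,1],[0,0,0,20,-18,0,1],[0,0,0,20,-18,0,1],[0,0,0,20,-18,0,1],[0,0,0,20,-18,0,1],[0,0,0,20,-18,0,1],[0,0,0,20,-18,0,1],[0,0,0,20,-18,0,1]]' 20; cat >goal.py <<'E'
import sys
from h import *
x,y,z=map(float,sys.argv[1:4]); yaw=0.116
p,R=pose(); s=sense()
Rt=Ro.from_euler("xyz",[np.pi,0,yaw]).as_matrix()
print("pos",p.round(1),"turn",Ro.from_matrix(R.T@Rt).as_rotvec().round(3),"shift",(R.T@(np.array([x,y,z])-p)).round(1),"F",s["contact_force"].round(1),"op",s["opening"].round(2),"t",s["clock"])
E
python3 goal.py 522.5 -204 320
```

```text
clock: 1.08
eef_pos: [308.9, -439.7, 402.7]
tcp_rot: [-3.141, 0.001, 0.1]
contact_force: [0.7, -0.4, -0.5]
opening: -0.001Traceback (most recent call last):
  File "goal.py", line 6, in <module>
    print("pos",p.round(1),"turn",Ro.from_matrix(R.T@Rt).as_rotvec().round(3),"shift",(R.T@(np.array([x,y,z])-p)).round(1),"F",s["contact_force"].round(1),"op",s["opening"].round(2),"t",s["clock"])
                                                                                                                                                                ^^^^^^^^^^^^^^^^^^
AttributeError: 'float' object has no attribute 'round'
```

```bash
sed -i 's/s\["opening"\].round(2)/round(s["opening"],2)/' goal.py; python3 goal.py 522.5 -204 320;
```

```text
pos [ 308.9 -439.7  402.7] turn [-0.     0.001 -0.016] shift [ 236.1 -213.2   82.4] F [ 0.7 -0.4 -0.5] op -0.0 t 1.0833
```

```bash
python3 -m creep '[[0,0,-0.008,24,-22,0,1],[0,0,-0.008,24,-22,0,1],[0,0,0,24,-22,0,1],[0,0,0,24,-22,0,1],[0,0,0,24,-22,0,1],[0,0,0,24,-22,8,1],[0,0,0,24,-22,8,1],[0,0,0,24,-22,8,1],[0,0,0,24,-22,8,1],[0,0,0,0,0,0,1]]' 20; 
python3 goal.py 522.5 -204 320
```

```text
clock: 1.92
eef_pos: [511.2, -203.8, 370.8]
tcp_rot: [3.139, -0.003, 0.117]
contact_force: [-0.1, 0.6, 0.2]
opening: 0.001
pos [ 511.2 -203.8  370.8] turn [ 0.002 -0.003  0.001] shift [11.   1.4 50.9] F [-0.1  0.6  0.2] op 0.0 t 1.9167
```

```bash
python3 -m creep '[[0.002,-0.003,0,6,0.7,20,1],[0,0,0,5,0.7,20,1],[0,0,0,0,0,11,1],[0,0,0,0,0,0,1],[0,0,0,0,0,0,1]]' 20; 
python3 goal.py 522.5 -204 285
python3 - <<'E'
from h import *
import cv2
for n,(x,y) in(("top",(320,145)),("side",(280,100)),("wrist",None)) if 0 else (("top",(320,145)),("side",(280,100))):
    f=grab_frame(n);cv2.imwrite(f"pics/{n}1.png",cv2.resize(f["color"][y:y+130,x:x+170,::-1],None,fx=4,fy=4,interpolation=cv2.INTER_CUBIC))
f=grab_frame("wrist");cv2.imwrite("pics/w1.png",f["color"][:,:,::-1])
E
```

```text
clock: 2.33
eef_pos: [523.8, -201.9, 318.4]
tcp_rot: [3.141, -0.0, 0.122]
contact_force: [-0.2, 0.5, 0.1]
opening: 0.001
pos [ 523.8 -201.9  318.4] turn [ 0.001 -0.     0.006] shift [-1.6  1.9 33.4] F [-0.2  0.5  0.1] op 0.0 t 2.3333
```

View pics/side1.png

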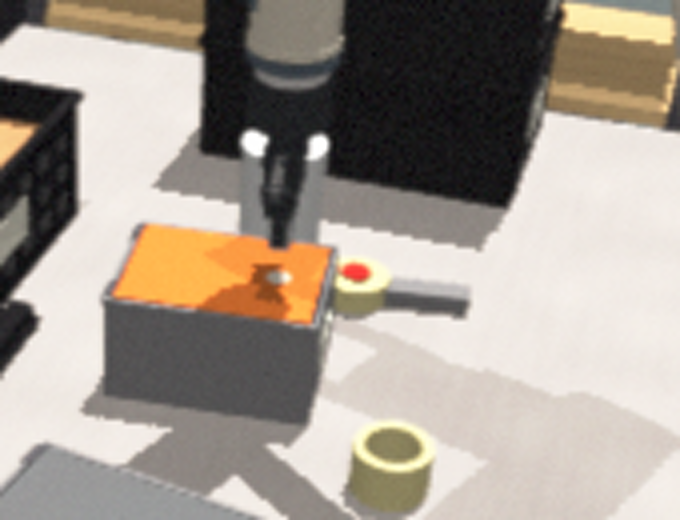

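View pics/w1.png

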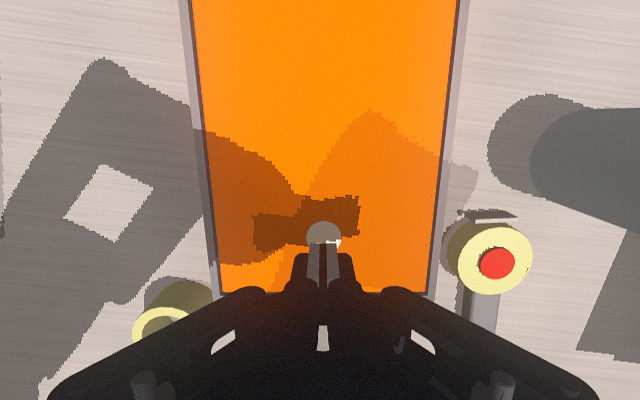

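The side view shows the fingertips about 35 mm above the white dot. In the wrist view the dot is at (323,233), centred on the fingers. Next I descend to just above it.

```bash
python3 -m creep '[[0,0,0,-0.8,1,8,1],[0,0,0,-0.8,1,8,1],[0,0,0,0,0,6,1],[0,0,0,0,0,3,1],[0,0,0,0,0,0,1],[0,0,0,0,0,0,1]]' 20; 
python3 goal.py 522.5 -204 285.4
python3 - <<'E'
from h import *
f=grab_frame("wrist");print(ray(f,323,233,112))
E
```

```text
clock: 2.98
eef_pos: [522.4, -205.8, 294.2]
tcp_rot: [3.138, -0.005, 0.12]
contact_force: [0.8, 0.0, 0.4]
opening: -0.003
pos [ 522.4 -205.8  294.2] turn [ 0.003 -0.005  0.004] shift [ 0.3 -1.8  8.8] F [0.8 0.  0.4] op -0.0 t 2.9833
[ 533.78040094 -205.07170028  112.        ]
```

```bash
python3 -m creep '[[0,0,0,0,-0.5,3,1],[0,0,0,0,-0.5,3,1],[0,0,0,0,0,1,1],[0,0,0,0,0,0,1],[0,0,0,0,0,0,1]]' 20; 
python3 goal.py 522.5 -204 285.4; python3 -m creep '[[0,0,0,0,0,1,1],[0,0,0,0,0,0,1]]';python3 -m creep '[[0,0,0,0,0,1,1],[0,0,0,0,0,0,1]]'
```

```text
clock: 3.45
eef_pos: [522.6, -204.6, 286.9]
tcp_rot: [3.138, -0.006, 0.121]
contact_force: [-0.8, -0.5, 1.0]
opening: 0.001
pos [ 522.6 -204.6  286.9] turn [ 0.004 -0.006  0.005] shift [-0.  -0.6  1.5] F [-0.8 -0.5  1. ] op 0.0 t 3.45
clock: 3.62
eef_pos: [522.7, -204.6, 286.0]
tcp_rot: [3.138, -0.006, 0.121]
contact_force: [-0.0, 0.3, -0.4]
opening: -0.0
clock: 3.78
eef_pos: [522.8, -204.6, 285.3]
tcp_rot: [3.137, -0.007, 0.121]
contact_force: [0.0, -0.4, 1.5]
opening: -0.003
```

```bash
for i in 1 2; do python3 -m creep '[[0,0,0,0,0,1,1],[0,0,0,0,0,0,1]]'|grep -E "pos|force"; done
```

```text
eef_pos: [522.8, -204.6, 284.9]
contact_force: [0.0, -0.1, 0.2]
eef_pos: [522.9, -204.7, 284.3]
contact_force: [-0.3, -0.2, 0.8]
```

```bash
python3 -m creep '[[0,0,0,0,0,1,1],[0,0,0,0,0,0,1]]'|grep -E "pos|force"; python3 -m creep '[[0,0,0,0,0,0.7,1],[0,0,0,0,0,0,1]]'|grep -E "pos|force"
```

```text
eef_pos: [522.9, -204.7, 283.7]
contact_force: [-1.8, 0.5, 1.9]
eef_pos: [522.9, -204.7, 283.2]
contact_force: [-1.7, 1.2, 2.8]
```

```bash
python3 -m creep '[[0,0,0,0,0,1,1],[0,0,0,0,0,1,1],[0,0,0,0,0,0,1]]'|grep -E "pos|force"; python3 -m creep '[[0,0,0,0,0,1,1],[0,0,0,0,0,0,1]]'|grep -E "pos|force"
```

```text
eef_pos: [522.9, -204.7, 281.6]
contact_force: [-1.5, 1.2, 3.5]
eef_pos: [522.9, -204.8, 280.6]
contact_force: [-0.9, 0.6, 4.0]
```

```bash
python3 -m creep '[[0,0,0,0,0,1,1],[0,0,0,0,0,0,1]]'|grep -E "pos|force"; python3 - <<'E'
from h import *
import cv2
f=grab_frame("side");x,y=280,100
cv2.imwrite(f"pics/side2.png",cv2.resize(f["color"][y:y+130,x:x+170,::-1],None,fx=4,fy=4,interpolation=cv2.INTER_CUBIC))
E
```

```text
eef_pos: [522.9, -204.7, 279.4]
contact_force: [-1.3, 0.6, 4.1]
```

View pics/side2.png

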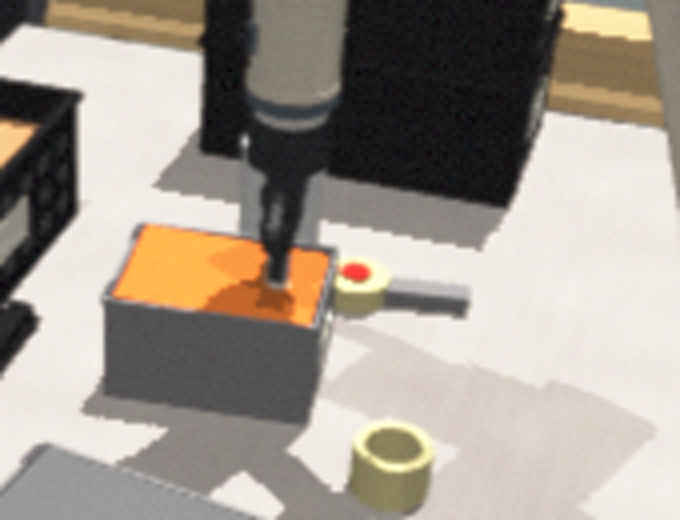

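The fingertip is on the dot with about 4 N after about 5 mm of travel. I'll retreat up, then back.

```bash
python3 -m creep '[[0,0,0,0,0,-40,1],[0,0,0,0,0,-40,1],[0,0,0,0,0,-40,1],[0,0,0,0,0,-40,1],[0,0,0,-20,0,-20,1],[0,0,0,-30,0,0,1],[0,0,0,-30,0,0,1],[0,0,0,-30,0,0,1],[0,0,0,0,0,0,1],[0,0,0,0,0,0,1]]'; python3 -m creep '[[0,0,0,0,0,0,1],[0,0,0,0,0,0,1],[0,0,0,0,0,0,1]]'>/dev/null; python3 - <<'E'
from h import *
import cv2
for n in("side","top"):
    f=grab_frame(n);x,y=(280,60) if n=="side" else (320,140)
    cv2.imwrite(f"pics/{n}3.png",cv2.resize(f["color"][y:y+145,x:x+190,::-1],None,fx=4,fy=4,interpolation=cv2.INTER_CUBIC))
E
```

```text
clock: 5.92
eef_pos: [409.3, -217.5, 464.6]
tcp_rot: [3.136, -0.007, 0.122]
contact_force: [0.4, -0.6, -0.1]
opening: 0.001
```

View pics/side3.png

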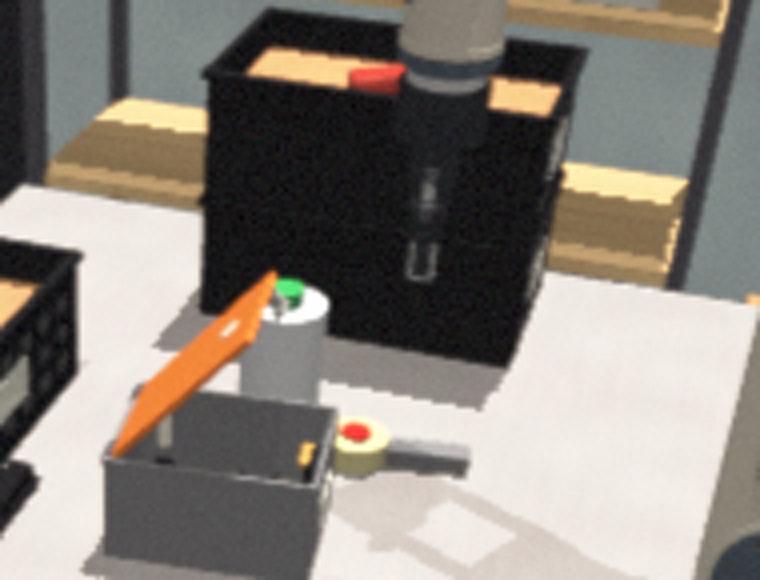

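View pics/top3.png

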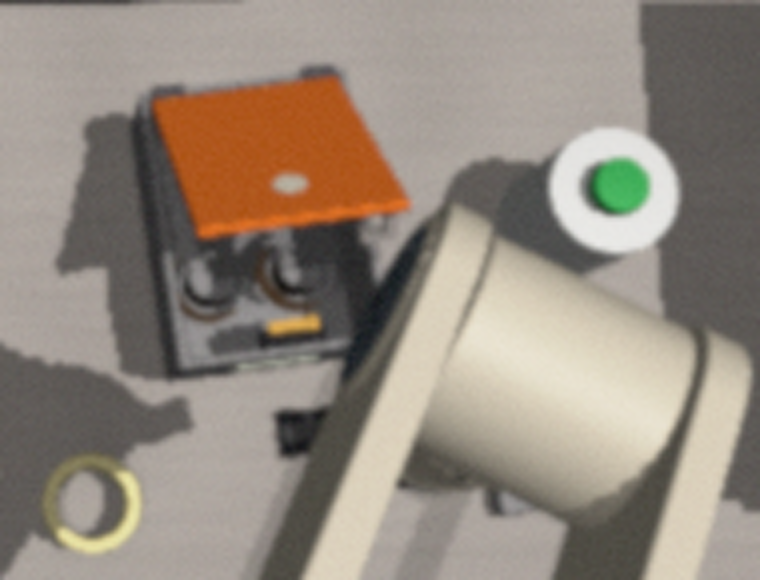

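The lid is ajar in both views. Its raised edge is at top-crop (200,235)–(410,207), the bin shows rolls inside, and the finger is clear. I'll lower the tips in front of the edge and approach it.

```bash
python3 -m creep '[[0.005,-0.007,0.005,0,0,24,1],[0,0,0,0,0,24,1],[0,0,0,10,0,24,1],[0,0,0,30,0,0,1],[0,0,0,30,0,0,1],[0,0,0,25,0,0,1],[0,0,0,0,0,0,1],[0,0,0,0,0,0,1]]'; python3 goal.py 521.5 -204 395;python3 - <<'E'
from h import *
import cv2
for n in("side",):
    f=grab_frame(n);x,y=(280,60) if n=="side" else (320,140)
    cv2.imwrite(f"pics/{n}4.png",cv2.resize(f["color"][y:y+145,x:x+190,::-1],None,fx=4,fy=4,interpolation=cv2.INTER_CUBIC))
E
```

```text
clock: 6.93
eef_pos: [512.1, -205.1, 386.3]
tcp_rot: [-3.141, 0.003, 0.12]
contact_force: [-0.0, -0.3, -0.3]
opening: -0.001
pos [ 512.1 -205.1  386.3] turn [-0.001  0.003  0.004] shift [ 9.4  0.  -8.7] F [-0.  -0.3 -0.3] op -0.0 t 6.9333
```

View pics/side4.png

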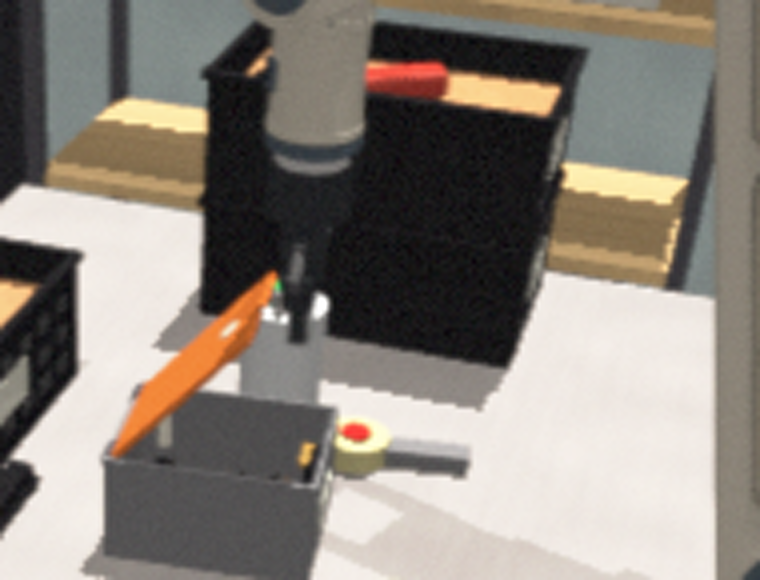

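The tips are in front of and below the raised edge, with tip at (298,340) and edge near (262,305). I'll push forward gently.

```bash
python3 -m creep '[[0,0,0,4,0,-4,1],[0,0,0,4,0,-4,1],[0,0,0,5,0,0,1],[0,0,0,6,0,0,1],[0,0,0,6,0,0,1],[0,0,0,6,0,-3,1],[0,0,0,6,0,-4,1],[0,0,0,6,0,-4,1]]'; python3 - <<'E'
from h import *
import cv2
for n in("side",):
    f=grab_frame(n);x,y=(280,60) if n=="side" else (320,140)
    cv2.imwrite(f"pics/{n}5.png",cv2.resize(f["color"][y:y+145,x:x+190,::-1],None,fx=4,fy=4,interpolation=cv2.INTER_CUBIC))
E
```

```text
clock: 7.65
eef_pos: [554.9, -200.2, 407.3]
tcp_rot: [-3.141, 0.004, 0.117]
contact_force: [-0.9, 0.1, 0.2]
opening: -0.002
```

View pics/side5.png

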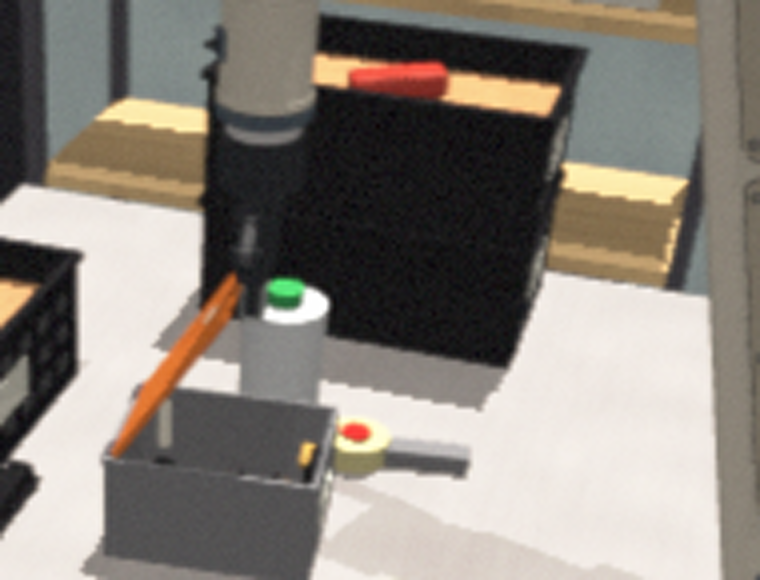

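The lid is rising on the fingers, with only about 1 N. Continuing along the arc.

```bash
python3 -m creep '[[0,0,0,6,0,-3,1],[0,0,0,6,0,-3,1],[0,0,0,6,0,-3,1],[0,0,0,6,0,-3,1],[0,0,0,6,0,-2,1],[0,0,0,6,0,-2,1],[0,0,0,6,0,-2,1],[0,0,0,6,0,-2,1],[0,0,0,6,0,-2,1],[0,0,0,6,0,-1,1]]'; python3 - <<'E'
from h import *
import cv2
for n in("side",):
    f=grab_frame(n);x,y=(280,60) if n=="side" else (320,140)
    cv2.imwrite(f"pics/{n}6.png",cv2.resize(f["color"][y:y+145,x:x+190,::-1],None,fx=4,fy=4,interpolation=cv2.INTER_CUBIC))
E
```

```text
clock: 8.53
eef_pos: [622.1, -192.3, 433.9]
tcp_rot: [-3.142, 0.002, 0.118]
contact_force: [-0.2, -0.1, -0.3]
opening: 0.002
```

View pics/side6.png

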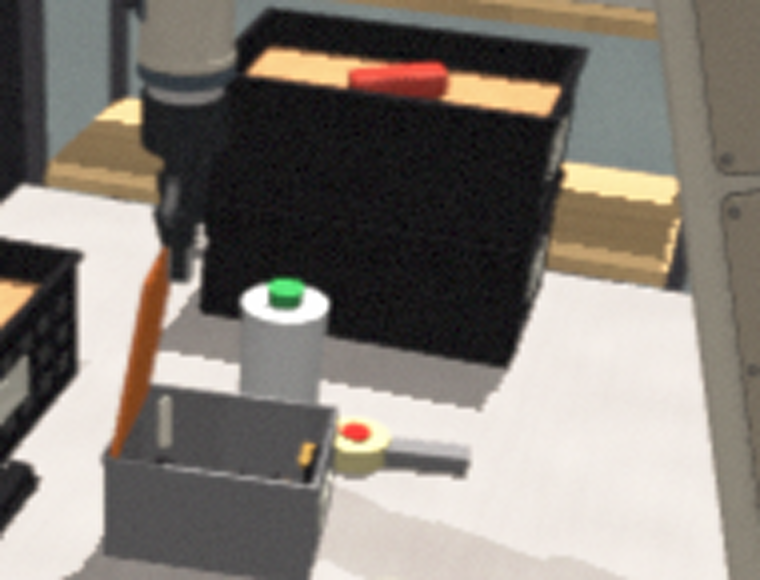

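The lid is nearly upright. I'll go on slowly past vertical.

```bash
python3 -m creep '[[0,0,0,5,0,-1,1],[0,0,0,5,0,-1,1],[0,0,0,5,0,0,1],[0,0,0,5,0,0,1],[0,0,0,5,0,0,1],[0,0,0,5,0,0,1],[0,0,0,5,0,0,1],[0,0,0,5,0,0,1],[0,0,0,5,0,0,1],[0,0,0,0,0,0,1]]'; python3 - <<'E'
from h import *
import cv2
for n in("side",):
    f=grab_frame(n);x,y=(280,60) if n=="side" else (320,140)
    cv2.imwrite(f"pics/{n}7.png",cv2.resize(f["color"][y:y+145,x:x+190,::-1],None,fx=4,fy=4,interpolation=cv2.INTER_CUBIC))
E
```

```text
clock: 9.42
eef_pos: [672.8, -186.2, 435.4]
tcp_rot: [-3.141, 0.001, 0.118]
contact_force: [-1.4, -0.4, 0.4]
opening: -0.001
```

View pics/side7.png

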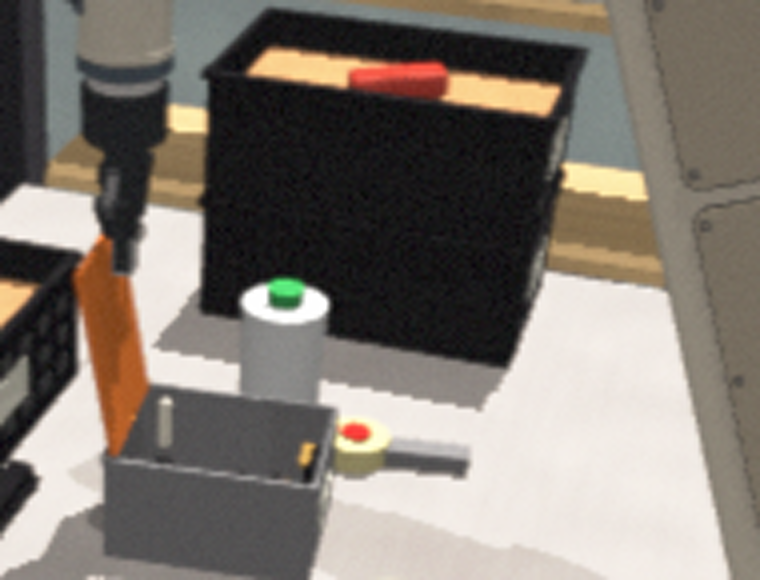

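The lid is past upright. One more small nudge, then I back away.

```bash
python3 -m creep '[[0,0,0,4,0,0,1],[0,0,0,4,0,0,1],[0,0,0,-6,0,0,1],[0,0,0,-25,0,0,1],[0,0,0,-35,0,0,1],[0,0,0,-35,0,0,1],[0,0,0,-35,0,0,1],[0,0,0,-35,0,-10,1],[0,0,0,-35,0,-10,1],[0,0,0,-20,0,-10,1]]'; python3 -m creep '[[0,0,0,0,0,0,1],[0,0,0,0,0,0,1],[0,0,0,0,0,0,1],[0,0,0,0,0,0,1],[0,0,0,0,0,0,1],[0,0,0,0,0,0,1]]' ;python3 - <<'E'
from h import *
import cv2
for n in("side","top"):
    f=grab_frame(n);x,y=(280,60) if n=="side" else (320,140)
    cv2.imwrite(f"pics/{n}8.png",f["color"][:,:,::-1])
    cv2.imwrite(f"pics/{n}8c.png",cv2.resize(f["color"][y:y+145,x:x+190,::-1],None,fx=4,fy=4,interpolation=cv2.INTER_CUBIC))
E
```

```text
clock: 10.3
eef_pos: [447.4, -210.8, 461.5]
tcp_rot: [-3.139, 0.006, 0.121]
contact_force: [0.3, -0.8, 0.1]
opening: -0.001
clock: 10.8
eef_pos: [444.7, -210.9, 463.4]
tcp_rot: [-3.141, 0.003, 0.119]
contact_force: [-0.1, -0.5, -0.3]
opening: -0.005
```

View pics/side8c.png

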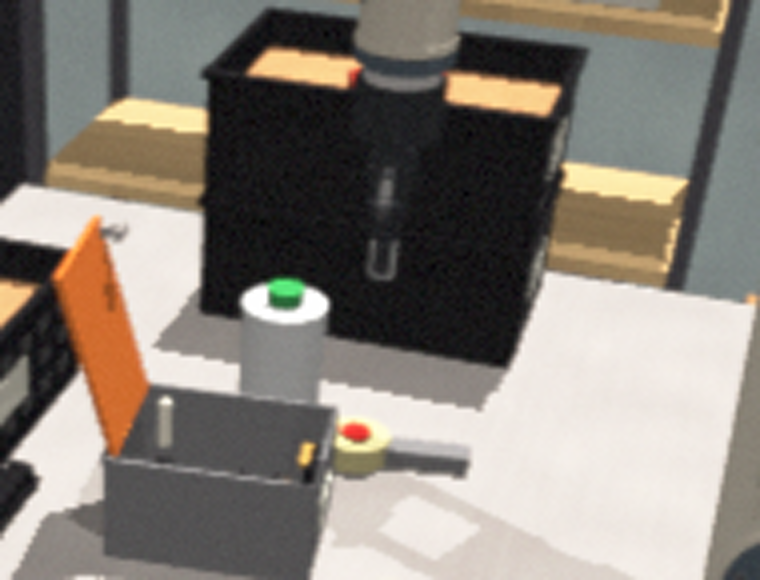

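View pics/top8.png

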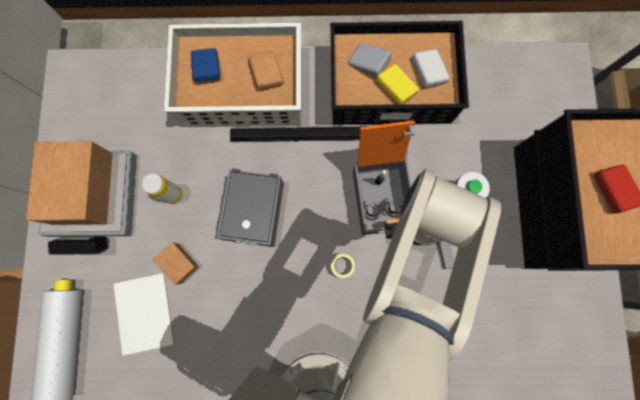

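View pics/side8.png

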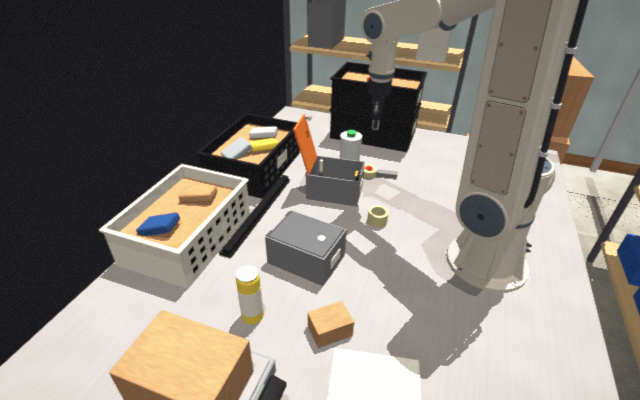

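The lid leans back past upright, with its top edge at about (98,218) in the side crop. The tool is clear and the grey bin is shut. A quick check of the angle before I hand in:

```bash
python3 - <<'E'
from h import *
f=grab_frame("side");h=np.array([665.5,-187.3,108]);x=np.array([.9933,.1157,0]);y=np.array([-.1157,.9933,0])
for th in(1.6,1.75,1.85):
    e=h-184*np.cos(th)*x+184*np.sin(th)*np.array([0,0,1])
    print(th,[((proj(f,e+k*y)-[280,60])*4).round() for k in(-68,68)])
from rig import job
job.sign_off()
E
```

```text
1.6 [array([143., 211.]), array([105., 274.])]
1.75 [array([114., 210.]), array([ 74., 273.])]
1.85 [array([ 96., 212.]), array([ 55., 275.])]
the job is handed in; nothing more can be done
```

The orange-lidded bin is open: its lid rests fully back on its own, and the job was handed in at about 11 s of the 51 s allowed.

- **Press:** I pushed the white dot down about 5 mm with closed fingertips, at about 4 N. After I took the finger away, the lid sprang ajar.
- **Push over:** I pushed the raised front edge up and past upright with the fingertips. The push force stayed under 2 N in the readings I took, and I then backed the arm off.
- **Lid angle:** In the last side picture the lid's top corners sit at crop pixels (98,218) and (57,280). The end stop at 1.85 rad predicts (96,212) and (55,275), so the lid is at or very near the stop. The differences of a few pixels in the 4x enlarged crop are within calibration error.
- **Everything else:** The grey bin is shut. The objects I could see had not visibly moved, though the arm partly hid the tape gun and wrap roll in the last top view; both look in place from the side. The wrist force read about zero at the end, with the robot touching nothing.

No check failed. One early dot-position check from the wrist camera didn't count, because I paired an old pixel with a newer arm pose. The top and side views agreed on the dot to about 2 mm.

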